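# Press the nylon bushes home in a seat-end casting

## Task

Three white nylon bushes stand proud in the dark seat-end casting clamped on the plywood jig. Push them down with the fingertips until each flange sits fully home on its boss, working outwards from the hub: the large pivot bush in the round ribbed hub first, then the small bush in the middle of the plate, and last the small bush at the foot of the curved arm. Only push: do not pull a bush back out, and leave the mallet, the screwdriver and the two loose spare bushes where they are.

Things in the scene. Friction and masses are not known exactly. Their poses are not given: they have to be found in the camera images.
- seat_end: Jig and casting, fixed, one piece. Origin: under the middle of the cast plate, on the bench; z up. Plywood board 440 x 400 x 18 mm; dark cast plate 155 (x) x 295 mm (y), edge 24 mm high, ribbed hub 90 mm wide at its -y end, arm from its +y end curving to +x. Bosses' faces 50 mm above the bench. Two toggle clamps, 55 mm high at most, reach over the plate's edges to (60, 12) and (-60, 75) mm.
- pivot_bush_top (a point): Centre of the top face of the large pivot bush: a white nylon bush with a flange 44 mm in diameter and 6 mm thick on a 30 mm stem, in the boss (48 mm) of the round ribbed hub, 22 mm in x and -100 mm in y from the casting's origin. Its top face is level, 64 to 68 mm above the bench at the start and 56 mm when home.
- middle_bush_top (a point): Centre of the top face of the small bush in the middle of the plate: white nylon, flange 30 mm in diameter and 6 mm thick on a 20 mm stem, in a boss of 34 mm, -42 mm in x and -12 mm in y from the casting's origin. Its top face is level, 64 to 68 mm above the bench at the start and 56 mm when home.
- foot_bush_top (a point): Centre of the top face of the small bush at the foot of the curved arm, the same kind as the middle one, 25 mm in x and 98 mm in y from the casting's origin. Its top face is level, 64 to 68 mm above the bench at the start and 56 mm when home.
- pivot_bush (a joint): How far the large pivot bush has been pushed straight down, in m: 0 to 0.004 at the start, 0.012 when its flange rests on the hub's boss (a solid stop). A tight push fit without a spring: it needs about 8 N to move and stays where it is left. Negative if pulled up.
- middle_bush (a joint): The same for the middle bush: 0 to 0.004 at the start, 0.012 at the solid stop; it needs about 6 N to move and stays where it is left.
- foot_bush (a joint): The same for the bush at the foot of the arm: 0 to 0.004 at the start, 0.012 at the solid stop; it needs about 6 N to move and stays where it is left.
- spare_small: Loose spare small white bush, standing on its flange on the board beyond the plate's +x edge near the hub: 30 mm in diameter, 28 mm high. Origin at the centre of its underside. Leave it alone.
- spare_large: Loose spare large white bush, standing on its flange on the board inside the curve of the arm: 44 mm in diameter, 28 mm high. Origin at the centre of its underside. Leave it alone.
- mallet_mid (a point): Mallet with a wooden handle and a black rubber head, about 260 mm long, lying on the bench on the hub's side of the board; the point lies on its handle. Leave it alone.
- screwdriver_mid (a point): Screwdriver with an orange handle, 200 mm long, lying across the empty front strip of the board, on the plate's -x side; the point lies near its middle. Leave it alone.

How it is judged:
By the outcome, as a careful person would: the job done as asked, in the order asked, and still so for the second after the job is handed in, with the robot touching nothing.
It also fails if it takes over 42 s, if anything falls off the work surface, if the arm or the gripper's body presses on something with over 40 N, if the wrist force passes 120 N, or if a joint passes its speed limit or range.

## Robot

A 6-joint arm with a two-finger parallel gripper is mounted at the origin on the work surface. World frame = base frame: x ahead of the robot, y to its left, z up, the work surface at z = 0. Lengths are in m, angles in rad, forces in N, time in s.
With the tool pointing down it reaches from about 0.3 to 1 m from the base axis. Payload 5.1 kg.
Tool frame: the origin (TCP) lies midway between the tips of the shut fingers; the grasp point (between the pads) lies 19 mm behind it; y points along the fingers, z is the direction in which the jaws open and shut, and the axes are right-handed (so a half turn about y gives the same grasp; the last joint's range is limited). The gripper opens to 95 mm and grips with 3 to 60 N. Pads are 20 mm wide; open, the fingers measure 119 mm over their backs; the gripper's body (75 mm by 180 mm) begins 59 mm behind the grasp point.
Start: joints at [-1.344, 0.124, 1.65, -0, 1.367, -0.083], TCP at [0.198, -0.619, 0.215] pointing down, gripper open.
Joint ranges: [-2.61, 2.61], [-1.02, 2.33], [0.03, 2.71], [-1.35, 4.49], [0.32, 2.68], [-2.91, 2.91]. Speed limits (rad/s): [2.57, 2.57, 3.14, 3.14, 3.14, 3.14].

## Interface

Orientations are given as [roll, pitch, yaw] about the fixed x, y, z axes, in that order (R = Rz(yaw) Ry(pitch) Rx(roll)).
In Python, from station import * gives the robot as it stands.
- The arm moves only by the tool drive_tool, never from a script. Its argument "targets" is one flat list of numbers, 7 for each row, row after row: the turn, a rotation vector about the world's x, y, z in rad, then the shift along the world's x, y, z in m, then the closure, from 0 (fully open) to 1 (shut). In form: [ax, ay, az, tx, ty, tz, fingers, ax, ay, az, tx, ty, tz, fingers, ...]. A call has 1 to 10 rows; each row shifts and turns the commanded pose from where the row before left it; what a row does not reach is not made up. A row lasts 1/12 s, in which the tool goes at most 41.7 mm and 7.16 degrees, less where a joint would pass 70% of its speed; a pose out of reach is approached as far as the arm can. A call is refused whole if a number of a shift passes 0.0417 or a number of a turn 0.125, either way. A call with a gripper value outside its range is refused whole. The fingers move at their own pace and stop on an object; "grip_force" is the grip in N (left out, the last holds). Time passes only in rows, so rows that do not move let the fingers close. It gives the time, the measured TCP pose, the force and the opening at its end, in the units of the state.
- get_obs(): the state, without advancing time (a new reading comes with each control period).
- snapshot(name): name is "scene" or "top"; returns the picture (400x640x3 uint8, blue, green, red); there is no depth.
- camera_info(name): a dict with "intrinsics" (3x3 intrinsics, pixels), "world_from_camera" (4x4, takes a point from camera to world coordinates). Camera axes: x right, y down, z forward; pixel columns grow to the right and rows downward; lengths in m; the calibration is good to about 2 mm. A picture is of the moment at which its call begins. camera_info takes no time and is no camera call.
- sign_off(): hands the job in, once; it reports no verdict.
Trained networks look in the newest picture that a camera, given by its name, has taken for a name from the list of things; names that differ only in an ending like _2 or _b are one class to them, and where a whole thing is asked for, a point or a joint stands for the part that bears it (a point fixed in the world has none). Each returns a list of dicts, best first, with "conf" (0 to 1); they miss things now and then, are a little off and sometimes report something else, mostly with a low value. They report only what shows in the picture. A call takes as long as a camera call.
- outline_of(camera, label): "region" (400x640 bool, what is visible of it) and "uv" ([column, row] in pixels, amid what is visible of it).
The state is a dict: "time": time; "qpos": joint angles; "qd": joint speeds; "joint_efforts": joint torques, N m; "position": TCP position; "eef_rot": TCP orientation; "ft_force": force on the tool from outside, world axes, zero at the start; "ft_torque": the same for the moment, N m; "opening": finger opening in m.
Only numpy, scipy, OpenCV 4.12 (cv2) and the standard library are available. Lean on these libraries where they do the work, as an engineer would, in place of code of your own. Each camera call takes 0.05 s, during which the arm holds its last target.

## Working session

There is one attempt and no reset: what is moved stays moved. The work goes in short steps, Python scripts to look and compute and a tool call to move; the robot and the scene stay as the last step left them, time stands still between calls to the robot, and variables do not carry over. Pictures are saved under pics/ and viewed, and the job is handed in when it is done.

Besides the shell and the picture viewer there is one more tool, called in YAML: its name, and indented under it one key for each argument. drive_tool: Moves the arm, as the interface text tells. Its arguments: {"type":"object","properties":{"targets":{"type":"array","items":{"type":"number"}},"grip_force":{"type":"number"}},"required":["targets"]}

```bash
mkdir -p pics; cat > h.py <<'E'
from station import *
import numpy as np, cv2
def ray(cam,uv,z):
    c=camera_info(cam);K=np.array(c["intrinsics"]);T=np.array(c["world_from_camera"])
    d=T[:3,:3]@np.linalg.solve(K,[uv[0],uv[1],1.]);o=T[:3,3]
    return o+d*(z-o[2])/d[2]
def proj(cam,p):
    c=camera_info(cam);K=np.array(c["intrinsics"]);T=np.array(c["world_from_camera"])
    q=K@(T[:3,:3].T@(np.array(p)-T[:3,3]));return q[:2]/q[2]
E
python3 - <<'E'
from h import *
for c in ("top","scene"):
    cv2.imwrite(f"pics/{c}0.png",snapshot(c))
    for l in ("pivot_bush_top","middle_bush_top","foot_bush_top"):
        for r in outline_of(c,l)[:4]:
            print(c,l,round(r["conf"],2),np.round(r["uv"],1),r["region"].sum(),np.round(ray(c,r["uv"],.066),4))
    print(np.round(camera_info(c)["world_from_camera"],3))
o=get_obs();print(o)
E
```

```text
top pivot_bush_top 0.9 [408.5 181.9] 367 [ 0.5966 -0.1888  0.066 ]
top middle_bush_top 0.6 [387.1 232.1] 173 [ 0.4979 -0.1419  0.066 ]
top foot_bush_top 0.53 [326.2 226.4] 171 [ 0.5127 -0.0221  0.066 ]
[[-0.027 -0.993  0.112  0.47 ]
 [-0.999  0.032  0.043 -0.05 ]
 [-0.046 -0.111 -0.993  0.829]
 [ 0.     0.     0.     1.   ]]
scene pivot_bush_top 0.78 [258.8 259.8] 291 [ 0.6113 -0.1973  0.066 ]
scene middle_bush_top 0.52 [255.1 214.6] 142 [ 0.5016 -0.147   0.066 ]
scene foot_bush_top 0.51 [308.6 194.4] 113 [ 0.5146 -0.0156  0.066 ]
[[ 0.569  0.593 -0.569  1.023]
 [ 0.822 -0.399  0.406 -0.353]
 [ 0.013 -0.699 -0.715  0.67 ]
 [ 0.     0.     0.     1.   ]]
{'time': 0.4, 'qpos': array([-1.34357626e+00,  1.23860464e-01,  1.65050156e+00,  3.35448602e-05,
        1.36749410e+00, -8.25969584e-02]), 'qd': array([-1.31109587e-03, -2.79013909e-03, -1.66316544e-03, -1.50679742e-03,
        6.73933371e-04, -1.02929110e-05]), 'joint_efforts': array([-6.08130431e-04, -4.16924751e+01, -3.59587920e+01,  7.73592177e-02,
        4.47586016e-02, -6.11533574e-05]), 'position': array([ 0.1981352 , -0.61895889,  0.21449775]), 'eef_rot': array([-1.57105619e+00,  5.44774014e-05, -2.83178242e+00]), 'ft_force': array([-0.58490175, -0.79354314, -0.65022861]), 'ft_torque': array([-0.05100109, -0.02088753,  0.03634716]), 'opening': 0.09493230237730355}
```

```bash
ls pics
```

```text
scene0.png
top0.png
```

View pics/top0.png

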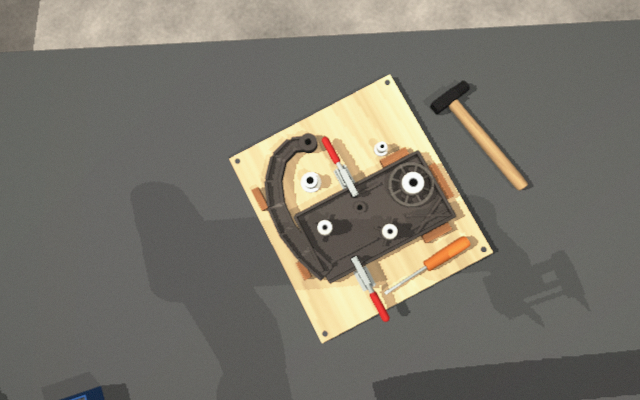

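View pics/scene0.png

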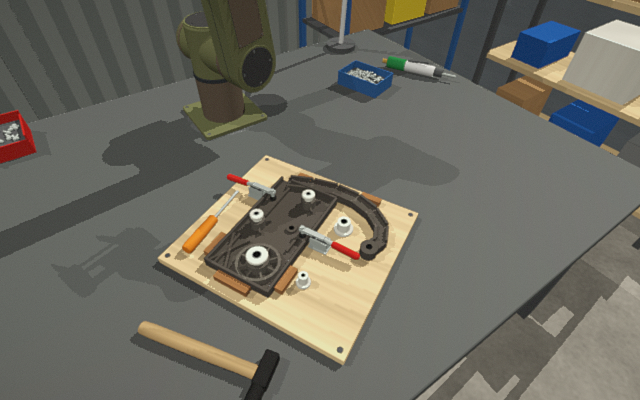

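The overhead view shows the pivot bush near (413,182), the middle one near (390,231) and the foot one near (325,227). The network's points are a few pixels off these, so I'll refine with a white threshold and a rigid fit.

```bash
python3 - <<'E'
from h import *
from scipy.optimize import least_squares
L={"p":(22,-100),"m":(-42,-12),"f":(25,98)}
seeds={"top":{"p":(413,182),"m":(390,231),"f":(325,227)},"scene":{"p":(257,256),"m":(257,215),"f":(308,196)}}
obs=[]
for c in seeds:
    im=cv2.imread(f"pics/{c}0.png");mn=im.min(2)
    n,lab,st,cen=cv2.connectedComponentsWithStats((mn>150).astype(np.uint8))
    for k,s in seeds[c].items():
        r=19
        sub=(mn[s[1]-r:s[1]+r+1,s[0]-r:s[0]+r+1]>140).astype(np.uint8)
        n,lab,st,cen=cv2.connectedComponentsWithStats(sub)
        i=min(range(1,n),key=lambda i:np.hypot(*(cen[i]-r))-0.1*st[i][4]**.5)
        pts=np.argwhere(lab==i)[:,::-1].astype(np.int32)
        h=cv2.convexHull(pts);(x,y),rad=cv2.minEnclosingCircle(h)
        e=cv2.fitEllipse(h) if len(h)>=5 else None
        M=cv2.moments(h);u=(M["m10"]/M["m00"]+s[0]-r,M["m01"]/M["m00"]+s[1]-r)
        print(c,k,st[i],np.round(u,1),np.round(e[1],1),np.round(ray(c,u,.066),4))
        obs.append((c,k,u))
    big=cv2.resize(im[130:290,180:500],None,fx=2.5,fy=2.5,interpolation=cv2.INTER_CUBIC)
    cv2.imwrite(f"pics/z_{c}.png",big)
def w(q,k,z=.066):
    x,y=np.array(L[k])/1e3;return [q[0]+np.cos(q[2])*x-np.sin(q[2])*y,q[1]+np.sin(q[2])*x+np.cos(q[2])*y,z]
for cams in (("top",),("scene",),("top","scene")):
    best=None
    for y0 in np.arange(-3,3.2,.7):
        s=least_squares(lambda q:np.concatenate([proj(c,w(q,k))-u for c,k,u in obs if c in cams]),[.53,-.1,y0])
        if best is None or s.cost<best.cost:best=s
    print(cams,best.x.round(4),best.fun.round(1));
    for k in L: print(k,np.round(w(best.x,k),4))
E
```

```text
top p [  8   9  22  22 336] [412.5 182.4] [21.9 22.3] [ 0.5954 -0.1966  0.066 ]
top m [ 11  12  16  15 169] [389.3 230.9] [15.1 15.5] [ 0.5002 -0.1464  0.066 ]
top f [ 11  12  15  15 164] [324.2 226.9] [14.8 15. ] [ 0.5117 -0.018   0.066 ]
scene p [  8   9  22  19 284] [256.5 255. ] [18.3 22.4] [ 0.5986 -0.1956  0.066 ]
scene m [ 12  13  14  13 116] [256.2 214.4] [12.5 13.3] [ 0.5024 -0.1448  0.066 ]
scene f [ 13  13  13  12 104] [308.1 194.8] [12.3 12.5] [ 0.515  -0.0173  0.066 ]
('top',) [ 0.5322 -0.1168 -5.8282] [ 0.2 -0.3 -0.1  0.2 -0.1  0.1]
p [ 0.5959 -0.197   0.066 ]
m [ 0.4998 -0.1461  0.066 ]
f [ 0.5116 -0.0178  0.066 ]
('scene',) [ 0.5351 -0.1157  0.4547] [-0.1  0.1 -0.   0.1  0.1 -0.2]
p [ 0.5987 -0.1959  0.066 ]
m [ 0.5026 -0.1449  0.066 ]
f [ 0.5145 -0.0167  0.066 ]
('top', 'scene') [ 0.5333 -0.1162  0.4556] [-0.2 -0.8 -0.5 -0.3 -0.4 -0.4 -0.7 -0.4 -0.6 -0.3 -0.5 -0.6]
p [ 0.597  -0.1963  0.066 ]
m [ 0.5009 -0.1455  0.066 ]
f [ 0.5126 -0.0172  0.066 ]
```

View pics/z_top.png

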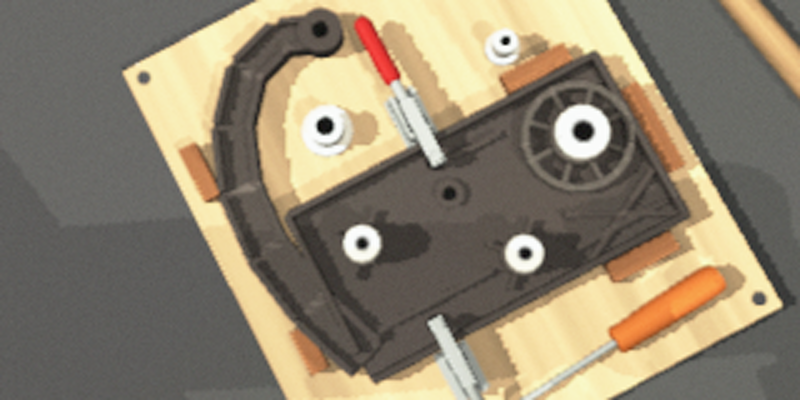

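View pics/z_scene.png

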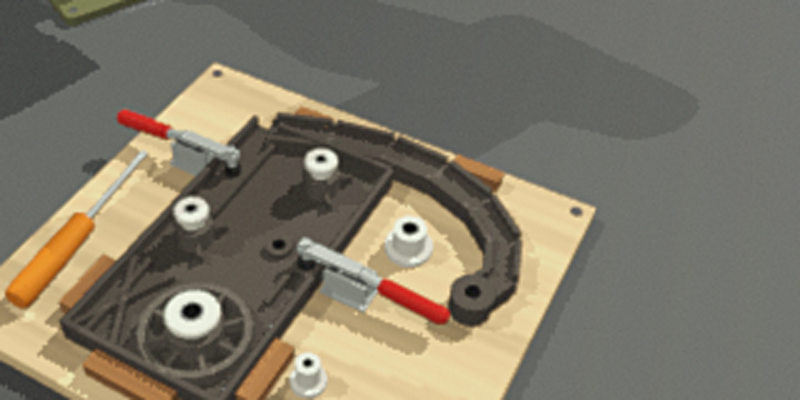

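drive_tool:
  targets: [0, 0, 0, 0.028, 0.029, -0.005, 1, 0, 0, 0, 0.028, 0.029, -0.005, 1, 0, 0, 0, 0.028, 0.029, -0.005, 1, 0, 0, 0, 0.028, 0.029, -0.005, 1, 0, 0, 0, 0.028, 0.029, -0.005, 1, 0, 0, 0, 0.028, 0.029, -0.005, 1, 0, 0, 0, 0.028, 0.029, -0.005, 1, 0, 0, 0, 0.028, 0.029, -0.005, 1, 0, 0, 0, 0.028, 0.029, -0.005, 1, 0, 0, 0, 0.028, 0.029, -0.005, 1]
  grip_force: 20

```text
time: 1.23
position: [0.4793, -0.3275, 0.1648]
eef_rot: [-1.57, 0.0, -2.832]
ft_force: [-0.3, -0.4, -0.6]
opening: 0.0337
```

drive_tool:
  targets: [0, 0, 0, 0.0236, 0.0262, -0.006, 1, 0, 0, 0, 0.0236, 0.0262, -0.006, 1, 0, 0, 0, 0.0236, 0.0262, -0.006, 1, 0, 0, 0, 0.0236, 0.0262, -0.006, 1, 0, 0, 0, 0.0236, 0.0262, -0.006, 1, 0, 0, 0, 0, 0, -0.02, 1, 0, 0, 0, 0, 0, -0.02, 1, 0, 0, 0, 0, 0, 0, 1, 0, 0, 0, 0, 0, 0, 1]

```text
time: 1.98
position: [0.5951, -0.1975, 0.0933]
eef_rot: [-1.573, -0.002, -2.832]
ft_force: [-0.2, -0.9, 0.2]
opening: 0.0008
```

```bash
python3 - <<'E'
from h import *
for c in ("top","scene"):
    im=snapshot(c)
    cv2.imwrite(f"pics/a_{c}.png",cv2.resize(im[130:290,180:500],None,fx=2.5,fy=2.5,interpolation=cv2.INTER_CUBIC))
o=get_obs();print(o["position"],o["ft_force"],o["opening"],o["time"])
E
```

```text
[ 0.59662489 -0.19865395  0.09593086] [-0.66897122 -0.04082848  1.08848443] 0.00039464314926321585 2.0833
```

View pics/a_scene.png

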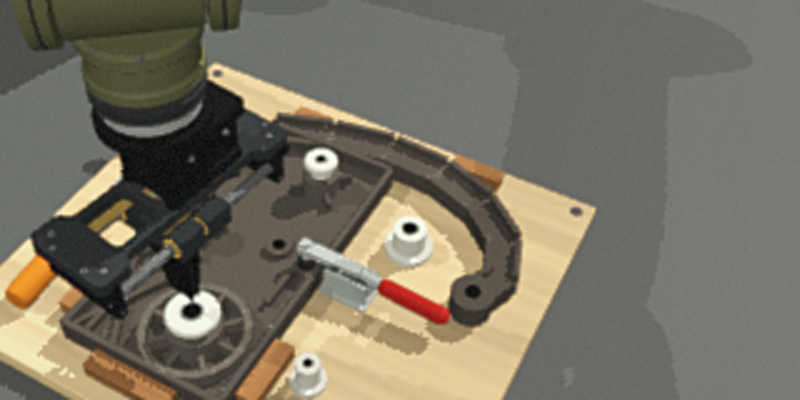

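The shut fingertips stand just behind and above the pivot bush at about (190,290) in this crop. Its bore looks 15–20 mm wide, so I'll open the tips about 14 mm to straddle it, then step down.

drive_tool:
  targets: [0, 0, 0, 0, 0.0015, 0, 0.85, 0, 0, 0, 0, 0, -0.005, 0.85, 0, 0, 0, 0, 0, -0.005, 0.85, 0, 0, 0, 0, 0, -0.005, 0.85, 0, 0, 0, 0, 0, 0, 0.85, 0, 0, 0, 0, 0, 0, 0.85]

```text
time: 2.58
position: [0.5956, -0.1964, 0.0789]
eef_rot: [-1.572, -0.001, -2.832]
ft_force: [-0.7, 0.3, -0.3]
opening: 0.0145
```

```bash
python3 - <<'E'
from h import *
for c in ("top","scene"):
    im=snapshot(c)
    cv2.imwrite(f"pics/b_{c}.png",cv2.resize(im[200:300,180:340] if c=="scene" else im[100:260,320:520],None,fx=4,fy=4,interpolation=cv2.INTER_CUBIC)[:600])
o=get_obs();print(o["position"],o["ft_force"],o["opening"],o["time"])
E
```

```text
[ 0.59609279 -0.19658518  0.07957959] [ 0.11251061 -0.09988999 -0.32470129] 0.014171715715917799 2.6833
```

View pics/b_scene.png

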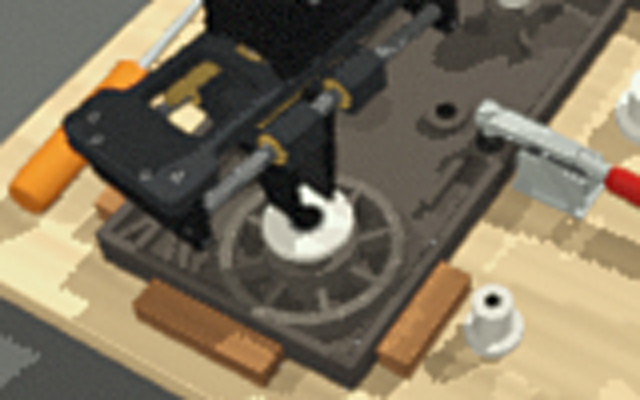

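View pics/b_top.png

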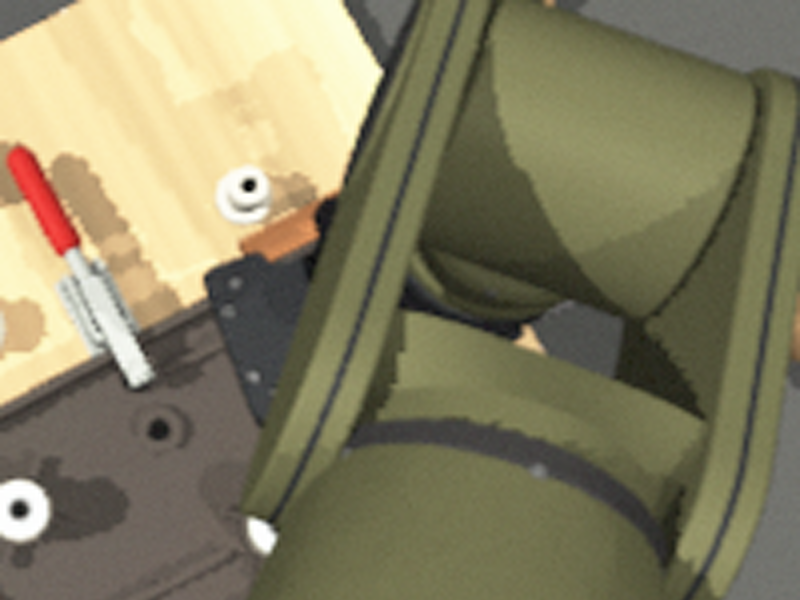

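The tips straddle the bore at (305,215) with about 12 mm of air. Next I press down in small steps.

drive_tool:
  targets: [0, 0, 0, 0, 0, -0.004, 0.85, 0, 0, 0, 0, 0, -0.004, 0.85, 0, 0, 0, 0, 0, -0.003, 0.85, 0, 0, 0, 0, 0, -0.003, 0.85, 0, 0, 0, 0, 0, -0.003, 0.85, 0, 0, 0, 0, 0, -0.002, 0.85, 0, 0, 0, 0, 0, 0, 0.85]

```text
time: 3.27
position: [0.596, -0.1965, 0.0612]
eef_rot: [-1.571, -0.001, -2.832]
ft_force: [-2.3, 1.0, 5.3]
opening: 0.014
```

drive_tool:
  targets: [0, 0, 0, 0, 0, -0.002, 0.85, 0, 0, 0, 0, 0, -0.002, 0.85, 0, 0, 0, 0, 0, -0.001, 0.85, 0, 0, 0, 0, 0, 0, 0.85]

```text
time: 3.6
position: [0.596, -0.1965, 0.0566]
eef_rot: [-1.571, -0.001, -2.832]
ft_force: [-3.9, 2.4, 6.3]
opening: 0.014
```

drive_tool:
  targets: [0, 0, 0, 0, 0, -0.001, 0.85, 0, 0, 0, 0, 0, -0.001, 0.85, 0, 0, 0, 0, 0, 0, 0.85, 0, 0, 0, 0, 0, 0, 0.85]

```text
time: 3.93
position: [0.5961, -0.1965, 0.0562]
eef_rot: [-1.572, -0.001, -2.832]
ft_force: [-7.5, 2.7, 12.9]
opening: 0.0141
```

drive_tool:
  targets: [0, 0, 0, 0, 0, -0.001, 0.85, 0, 0, 0, 0, 0, -0.001, 0.85, 0, 0, 0, 0, 0, 0, 0.85, 0, 0, 0, 0, 0, 0, 0.85]

```text
time: 4.27
position: [0.5961, -0.1965, 0.0561]
eef_rot: [-1.572, -0.002, -2.832]
ft_force: [-10.6, 4.4, 22.4]
opening: 0.0145
```

The reading stays at 0.056 m while the force climbs to 22 N, so the pivot bush is on its stop. I lift straight up.

drive_tool:
  targets: [0, 0, 0, 0, 0, 0.005, 0.85, 0, 0, 0, 0, 0, 0.02, 0.85, 0, 0, 0, 0, 0, 0.02, 1, 0, 0, 0, -0.03, 0.016, 0, 1, 0, 0, 0, -0.03, 0.016, 0, 1, 0, 0, 0, -0.03, 0.016, 0, 1, 0, 0, 0, -0.005, 0.003, 0, 1, 0, 0, 0, 0, 0, 0, 1, 0, 0, 0, 0, 0, 0, 1]

```text
time: 5.02
position: [0.5018, -0.1458, 0.0971]
eef_rot: [-1.57, 0.001, -2.832]
ft_force: [-0.4, 0.0, -0.2]
opening: 0.0004
```

```bash
python3 - <<'E'
from h import *
for c in ("scene",):
    im=snapshot(c)
    cv2.imwrite(f"pics/c_{c}.png",cv2.resize(im[150:300,180:380],None,fx=4,fy=4,interpolation=cv2.INTER_CUBIC))
o=get_obs();print(o["position"],o["ft_force"],o["opening"],o["time"])
E
```

```text
[ 0.50241289 -0.1461842   0.09730771] [-0.18571016  0.2656739  -0.63112654] 0.0003916689926142745 5.0667
```

View pics/c_scene.png

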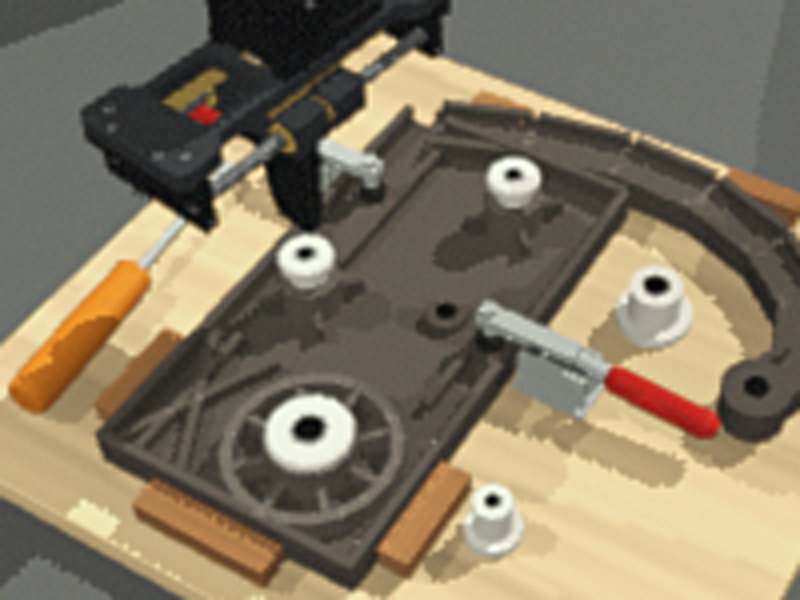

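The pivot bush now sits low on its boss at (308,432), and the shut tips are above and behind the middle bush at (305,260). Next I press the middle bush.

drive_tool:
  targets: [0, 0, 0, -0.0015, 0.0007, -0.012, 1, 0, 0, 0, 0, 0, -0.012, 1, 0, 0, 0, 0, 0, -0.004, 1, 0, 0, 0, 0, 0, -0.003, 1, 0, 0, 0, 0, 0, -0.003, 1, 0, 0, 0, 0, 0, -0.003, 1, 0, 0, 0, 0, 0, -0.002, 1, 0, 0, 0, 0, 0, 0, 1]

```text
time: 5.73
position: [0.4993, -0.1449, 0.0571]
eef_rot: [-1.572, -0.002, -2.832]
ft_force: [-0.5, -0.1, 1.2]
opening: 0.0004
```

drive_tool:
  targets: [0, 0, 0, 0, 0, -0.001, 1, 0, 0, 0, 0, 0, -0.001, 1, 0, 0, 0, 0, 0, 0, 1, 0, 0, 0, 0, 0, 0, 1]

```text
time: 6.07
position: [0.4994, -0.1449, 0.0562]
eef_rot: [-1.572, -0.002, -2.832]
ft_force: [-5.1, 0.9, 8.5]
opening: 0.0006
```

drive_tool:
  targets: [0, 0, 0, 0, 0, -0.001, 1, 0, 0, 0, 0, 0, -0.001, 1, 0, 0, 0, 0, 0, -0.001, 1, 0, 0, 0, 0, 0, 0, 1, 0, 0, 0, 0, 0, 0, 1]

```text
time: 6.48
position: [0.4995, -0.1449, 0.056]
eef_rot: [-1.573, -0.003, -2.832]
ft_force: [-13.3, 4.1, 24.9]
opening: 0.0005
```

The middle bush is also on its stop: z = 0.056 m at 25 N. I lift and go to the foot bush.

drive_tool:
  targets: [0, 0, 0, 0, 0, 0.005, 1, 0, 0, 0, 0, 0, 0.02, 1, 0, 0, 0, 0, 0, 0.02, 1, 0, 0, 0, 0.0034, 0.032, 0, 1, 0, 0, 0, 0.0034, 0.032, 0, 1, 0, 0, 0, 0.0034, 0.032, 0, 1, 0, 0, 0, 0.0034, 0.032, 0, 1, 0, 0, 0, 0, 0, 0, 1, 0, 0, 0, 0, 0, 0, 1]

```text
time: 7.23
position: [0.5131, -0.0157, 0.097]
eef_rot: [-1.571, -0.001, -2.829]
ft_force: [0.0, 0.0, -0.2]
opening: 0.0003
```

```bash
python3 - <<'E'
from h import *
for c in ("scene",):
    im=snapshot(c)
    cv2.imwrite(f"pics/d_{c}.png",cv2.resize(im[150:300,180:380],None,fx=4,fy=4,interpolation=cv2.INTER_CUBIC))
o=get_obs();print(o["position"],o["ft_force"],o["opening"],o["time"])
E
```

```text
[ 0.51312889 -0.0167019   0.09705537] [ 0.29885084 -0.11253839 -0.19288411] 0.00046905558531426143 7.2833
```

View pics/d_scene.png

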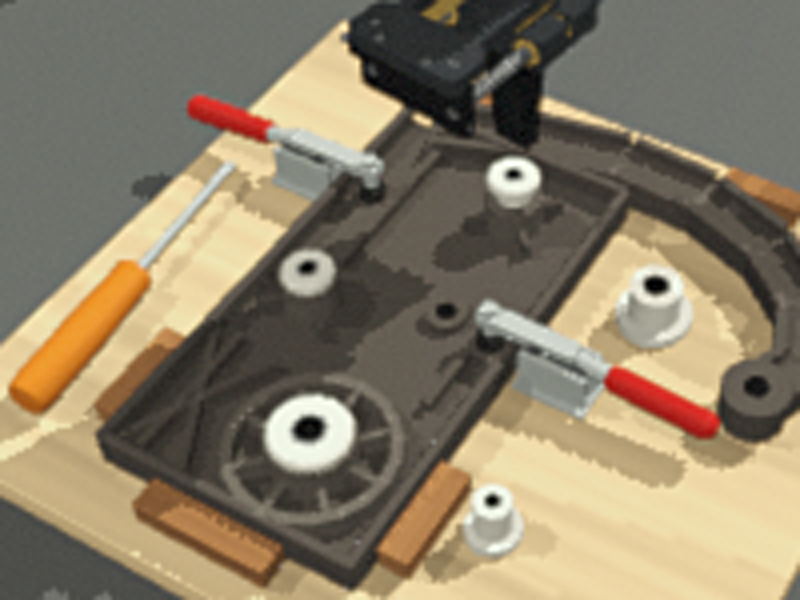

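The middle bush has dropped to (307,273), and the tips are lined up above the foot bush at (513,182). Next I press the foot bush.

drive_tool:
  targets: [0, 0, 0, 0, 0, -0.012, 1, 0, 0, 0, 0, 0, -0.012, 1, 0, 0, 0, 0, 0, -0.004, 1, 0, 0, 0, 0, 0, -0.003, 1, 0, 0, 0, 0, 0, -0.003, 1, 0, 0, 0, 0, 0, -0.003, 1, 0, 0, 0, 0, 0, -0.002, 1, 0, 0, 0, 0, 0, -0.001, 1, 0, 0, 0, 0, 0, 0, 1]

```text
time: 8.03
position: [0.5127, -0.0176, 0.0574]
eef_rot: [-1.571, -0.002, -2.833]
ft_force: [-1.1, 0.6, 3.0]
opening: 0.0005
```

drive_tool:
  targets: [0, 0, 0, 0, 0, -0.001, 1, 0, 0, 0, 0, 0, -0.001, 1, 0, 0, 0, 0, 0, 0, 1, 0, 0, 0, 0, 0, 0, 1]

```text
time: 8.37
position: [0.5128, -0.0175, 0.0562]
eef_rot: [-1.571, -0.002, -2.832]
ft_force: [-5.0, -1.1, 8.3]
opening: 0.0003
```

drive_tool:
  targets: [0, 0, 0, 0, 0, -0.001, 1, 0, 0, 0, 0, 0, -0.001, 1, 0, 0, 0, 0, 0, -0.001, 1, 0, 0, 0, 0, 0, 0, 1, 0, 0, 0, 0, 0, 0, 1]

```text
time: 8.78
position: [0.513, -0.0175, 0.056]
eef_rot: [-1.571, -0.003, -2.832]
ft_force: [-13.5, 0.1, 24.4]
opening: 0.0007
```

The foot bush is on its stop. I lift straight up, then back the arm clear toward +y at height for a last look.

drive_tool:
  targets: [0, 0, 0, 0, 0, 0.005, 1, 0, 0, 0, 0, 0, 0.03, 1, 0, 0, 0, 0, 0, 0.035, 1, 0, 0, 0, 0, 0.02, 0.03, 1, 0, 0, 0, 0, 0.035, 0.01, 1, 0, 0, 0, 0, 0.035, 0, 1, 0, 0, 0, 0, 0.035, 0, 1, 0, 0, 0, 0, 0.035, 0, 1, 0, 0, 0, 0, 0.035, 0, 1, 0, 0, 0, 0, 0, 0, 1]

```text
time: 9.62
position: [0.5129, 0.1827, 0.1622]
eef_rot: [-1.573, 0.001, -2.827]
ft_force: [-0.4, 0.4, 0.5]
opening: 0.0004
```

```bash
python3 - <<'E'
from h import *
for c in ("scene","top"):
    im=snapshot(c);cv2.imwrite(f"pics/e_{c}.png",im)
    cv2.imwrite(f"pics/ez_{c}.png",cv2.resize(im[150:300,180:380],None,fx=4,fy=4,interpolation=cv2.INTER_CUBIC))
q=dict(p=(.5961,-.1965),m=(.5000,-.1455),f=(.5127,-.0173))
for k,v in q.items():print(k,[proj("scene",(*v,z)).round(1) for z in (.056,.066)])
im=cv2.imread("pics/e_scene.png").min(2)
for k,s in {"p":(257,257),"m":(257,218),"f":(308,198)}.items():
    r=16;sub=(im[s[1]-r:s[1]+r+1,s[0]-r:s[0]+r+1]>135).astype(np.uint8)
    n,lab,st,cen=cv2.connectedComponentsWithStats(sub);i=1+np.argmax(st[1:,4])
    h=cv2.convexHull(np.argwhere(lab==i)[:,::-1].astype(np.int32));M=cv2.moments(h)
    print(k,st[i],round(M["m10"]/M["m00"]+s[0]-r,1),round(M["m01"]/M["m00"]+s[1]-r,1))
o=get_obs();print(o["position"],o["ft_force"],o["time"])
E
```

```text
p [array([256. , 257.3]), array([255.5, 254.4])]
m [array([255.8, 216.9]), array([255.4, 213.9])]
f [array([307.5, 197.3]), array([307.5, 194.2])]
p [  5   8  23  19 297] 257.0 257.9
m [  9  10  14  12 107] 256.4 217.4
f [10 11 12 10 86] 307.7 197.6
[0.5130205  0.17887003 0.16195423] [ 0.19136842  0.13787425 -0.57813627] 9.7167
```

View pics/ez_scene.png

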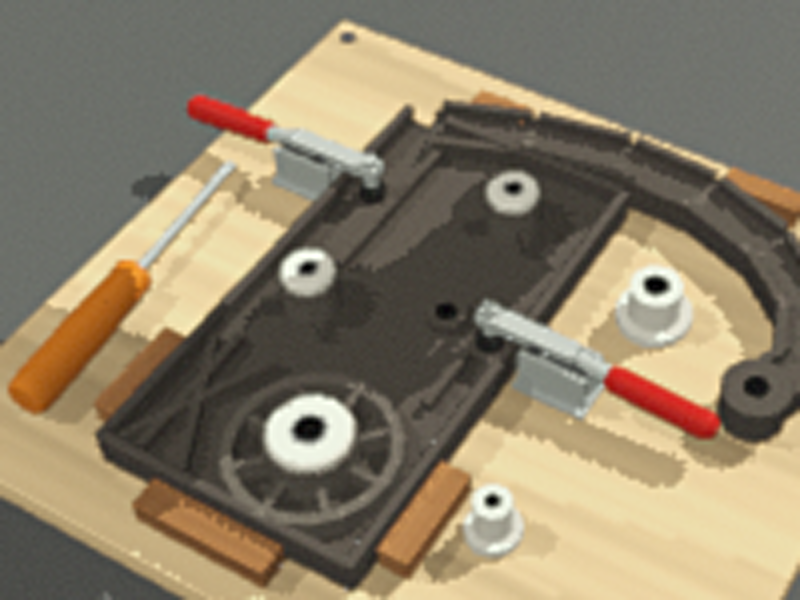

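View pics/e_top.png

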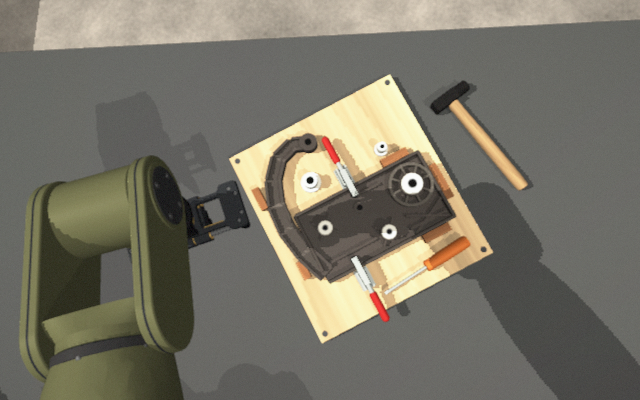

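All three bushes appear seated, each about 3 px lower than at the start, which matches the 56 mm home height. The spares, mallet and screwdriver haven't moved and the arm is clear.

```bash
python3 -c "
from station import *
print(sign_off())"
```

```text
the job is handed in; nothing more can be done
None
```

All three bushes are pushed home in the order asked: pivot, then middle, then foot. I handed the job in at about 10 s on the robot's clock, well under the 42 s limit.

- **Pressing:** I pushed the pivot bush with the fingertips about 14 mm apart, straddling its bore, and the two small ones with the fingertips shut. Each bush stopped at a measured height of 56 mm while the vertical force rose to 22–25 N, so each was on its solid stop.
- **Final pictures:** The bushes appear about 3 px lower than at the start, within 1 px of where a 56 mm top face should show. The mallet, screwdriver and both spare bushes look unmoved. The arm was clear, and the force reading was close to zero.
- **Disagreements:** The network's bush centres were up to about 5 px off in the pictures, so I used thresholded outlines and a rigid fit to the casting instead. The two cameras differed by 2–3 mm in the plane, so I used their joint fit, and all the presses landed properly.

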